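# Unstack the top well carrier and set its spacer plate on the spacer pile

### The arm

A 6-joint arm with a two-finger parallel gripper is mounted at the origin on a cart in front of the work surface, level with it; the furniture and walls round the work are solid. World frame = base frame: x ahead of the robot, y to its left, z up, the work surface at z = 0. Lengths are in m, angles in rad, forces in N, time in s.
With the tool pointing down it reaches from about 0.4 to 0.825 m from the base axis. Payload 7 kg.
Tool frame: the origin (TCP) lies on the centre line of the jaws, within the pads' length; the fingertips stand 25 mm ahead of it and the grasp point (between the pads) lies 6 mm ahead of it; z points along the fingers, y is the direction in which the jaws open and shut (so a half turn about z gives the same grasp; the last joint's range is limited). The gripper opens to 88 mm and grips with 3 to 60 N. Pads are 19 mm wide; open, the fingers measure 130 mm over their backs; the gripper's body (78 mm by 193 mm) begins 47 mm behind the grasp point.
Start: joints at [1.578, 0.359, 0.012, 0, -1.224, -0.288], TCP at [0.187, 0.649, 0.252] pointing down, gripper open.
Joint ranges: [-3.07, 3.07], [-1.43, 2.12], [-1.02, 1.25], [-3.03, 1.67], [-3.05, -0], [-3.03, 3.03]. Speed limits (rad/s): [2.39, 2.39, 3.01, 3.14, 3.14, 3.14].

### API

Orientations are given as [roll, pitch, yaw] about the fixed x, y, z axes, in that order (R = Rz(yaw) Ry(pitch) Rx(roll)).
In Python, from station import * gives the robot as it stands. The module is installed in compiled form; this text tells all that it offers.
- The arm moves only by the tool step_arm, never from a script. Its argument "commands" is text: rows parted by semicolons, each of 6 numbers parted by spaces: the shift along the tool's x, y, z in mm, then the turn, a rotation vector about the tool's x, y, z in rad. A call has 1 to 8 rows; each row shifts and turns the commanded pose from where the row before left it, along the tool's axes as they then stand; what a row does not reach is not made up. A row lasts 1/8 s, in which the tool goes at most 62.5 mm and 10.7 degrees, less where a joint would pass 70% of its speed; a pose out of reach is approached as far as the arm can. A call is refused whole if a number of a shift passes 62.5 or a number of a turn 0.188, either way. A call with a gripper value outside its range is refused whole. "jaw" is the finger opening in mm, from 0 to 87.6, set as the call begins (left out, the last holds). The fingers move at their own pace and stop on an object; "grip_force" is the grip in N (left out, the last holds). Time passes only in rows, so rows that do not move let the fingers close. It gives the time, the measured TCP pose, the force and the opening at its end, in the units of the state.
- get_state(): the state, without advancing time (a new reading comes with each control period).
- grab_frame(name): name is "scene" or "top" or "wrist"; returns a dict with "frame" (384x512x3 uint8, red, green, blue), "fovy" (degrees; the focal length in pixels is half the picture's height over the tangent of half this angle, whatever the lens; pixels are square), "cx", "cy" (the principal point, pixels), "rvec" (rotation vector, rad) and "tvec" (3), from world to camera coordinates, as OpenCV has them; the wrist camera has in their place "tool_from_camera" (4x4, takes a point from camera to tool coordinates, whose origin is the TCP and whose axes are the flange's). Camera axes: x right, y down, z forward; pixel columns grow to the right and rows downward; lengths in m; the calibration is good to about 2 mm. A picture is of the moment at which its call begins: read the wrist's pose just before it. There is no depth.
- job_done(): hands the job in, once; it reports no verdict.
Trained networks look in a picture, given as the dict that the camera call returned (one of the last four; its "shot" number tells which), for a name from the list of things; names that differ only in an ending like _2 or _b are one class to them, and where a whole thing is asked for, a point or a joint stands for the part that bears it (a point fixed in the world has none). Each returns a list of dicts, best first, with "conf" (0 to 1); they miss things now and then, are a little off and sometimes report something else, mostly with a low value. They report only what shows in the picture. A call takes as long as a camera call. They do not tell look-alikes from the thing itself.
- recognise(picture, name): "pixel" ([column, row] in pixels, amid what is visible of it).
The state is a dict: "t": time; "q": joint angles; "qd": joint speeds; "joint_efforts": joint torques, N m; "eef_pos": TCP position; "ee_rot": TCP orientation; "force": force on the tool from outside, world axes, zero at the start; "moment": the same for the moment, N m; "width": finger opening in m.
Only numpy, scipy, OpenCV 4.12 (cv2) and the standard library are available. Lean on these libraries where they do the work, as an engineer would, in place of code of your own. Each camera call takes 0.05 s, during which the arm holds its last target.

### The job

Take the top well carrier out of the incubation stack: push the red-knobbed bolt fully back so that it no longer blocks the way, then slide the top blue aluminium spacer plate across onto the pile of spacers in the bay beside it, square between the guide pins and up to the end stop, without dragging the carrier under it out of place. Then lift off the carrier that this bares and set it down gently in the steel tray in front of the strip reader, flat on the tray's floor; keep it level all the way, for its wells are open and filled. Leave the lower spacer on the lower carrier, the pile and the other things on the bench as they are.

Things in the scene. Friction and masses are not known exactly. Their poses are not given: they have to be found in the camera images.
- stand: fixed grey unstacking stand, base 106 (x) x 236 (y) mm, top 12 mm above the bench; origin on the bench under its middle, z up. Stack seat centred at y = +58 mm, spacer bay at y = -58 mm, bolt crossing at y = 0 on the +x side. Stack undersides: lower carrier z = 12, lower spacer 26, top carrier 36, top spacer 50 mm (its top at 60); held by friction only
- seat (a point): centre of the stack's seat, 12 mm above the bench, at stand x = 0, y = +58 mm. Above 20 mm height the stack is open on its +y and both x sides
- bay (a point): centre of the top of the pile as found, 48 mm above the bench, stand x = 0, y = -58 mm: a plate slid across from the stack comes down 2 mm onto it and belongs with its centre here, or up to 2 mm further at the stop. Bay floor at 18 mm; four pins 8 mm thick, 68 mm high at x = +-52, y = -33 and -92 mm (2.8 mm play each side); steel end stop 70 mm wide and high, its face at y = -110 mm
- bolt (a joint): flat steel bolt blade 8 mm thick (y), 38 to 58 mm above the bench, sliding along the stand's x in a guide on the +x side; 0 = shut (tip at stand x = +17 mm, in front of the top spacer's leading edge), 0.036 m = fully back (tip at x = +53 mm, clear of the plates). Starts at up to 0.005. About 2 N of friction, no spring; stays where it is left
- bolt_knob (a point): upright red knob on the bolt, 16 mm thick, from 69 to 91 mm above the bench (on a neck of 9 mm); the point is on its axis at 80 mm height, at stand x = 62 mm + the joint value, y = 0. The guide cheeks beneath it reach 58 mm height. Push it towards the stand's +x
- spacer_top: the top blue anodised aluminium spacer plate, 90 (x) x 100 (y) x 10 mm high, 0.24 kg, edges nearly square; origin at the centre of its underside, z up, x and y along the stand's x and y. It overhangs the carrier beneath it by 14 mm in x and 8 mm in y; too wide to grasp across, push it at its edge on the +y end of the stand, where its side is free from 50 to 60 mm height
- carrier_top: the top white 48-well carrier with samples in open wells, 62 (x) x 84 (y) x 14 mm high, 0.13 kg, flat solid sides; origin at the centre of its underside, z up. It lies between the top and the lower spacer; graspable across its 62 mm once the top spacer is off (the lower spacer, 90 mm wide, lies directly under it)
- spacer_low: the lower blue anodised aluminium spacer plate, 90 (x) x 100 (y) x 10 mm high, 0.24 kg, edges nearly square; origin at the centre of its underside, z up, x and y along the stand's x and y. It stays on the lower carrier
- carrier_low: the lower white 48-well carrier with samples in open wells, 62 (x) x 84 (y) x 14 mm high, 0.13 kg, flat solid sides; origin at the centre of its underside, z up. It stays on its seat in the stand, between low corner angles
- pile_1: lowest plate of the pile in the bay: blue anodised aluminium spacer plate, 90 (x) x 100 (y) x 10 mm high, 0.24 kg, edges nearly square; origin at the centre of its underside, z up, x and y along the stand's x and y. 
- pile_2: middle plate of the pile in the bay: blue anodised aluminium spacer plate, 90 (x) x 100 (y) x 10 mm high, 0.24 kg, edges nearly square; origin at the centre of its underside, z up, x and y along the stand's x and y. 
- pile_3: uppermost plate of the pile in the bay: blue anodised aluminium spacer plate, 90 (x) x 100 (y) x 10 mm high, 0.24 kg, edges nearly square; origin at the centre of its underside, z up, x and y along the stand's x and y. 
- steel_tray: fixed shallow steel tray, 140 (x) x 190 (y) mm outside, in front of the strip reader; floor 2 mm above the bench, walls 2 mm thick with a rolled rim up to 16 mm; inside 134 x 184 mm at the rim; origin on the bench under its centre, z up
- timer: small white digital bench timer with a slanted face, 56 x 62 x 46 mm, a bystander to the left of the tray; origin at the centre of its underside
- vial_red: glass vial with a red cap, 26 mm thick, 52 mm high, a bystander beyond the bay; origin at the centre of its underside
- amber_bottle: amber reagent bottle with a black cap, 62 mm thick, 126 mm high, a bystander beyond the stand; origin at the centre of its underside
- dishes: stack of three clear petri dishes, 69 mm across, 48 mm high, a bystander beyond the stand; origin at the centre of its underside
There are look-alikes about, which are no part of the job. Leave any brown look-alike of the spacer_top alone.

How it is judged:
By the outcome, as a careful person would: the job done as asked, in the order asked, and still so for the second after the job is handed in, with the robot touching nothing.
It also fails if it takes over 51 s, if anything falls off the work surface, if the arm or the gripper's body presses on something with over 40 N, if the wrist force passes 120 N, or if a joint passes its speed limit or range.

## Working session

There is one attempt and no reset: what is moved stays moved. The work goes in short steps, Python scripts to look and compute and a tool call to move; the robot and the scene stay as the last step left them, time stands still between calls to the robot, and variables do not carry over. Pictures are saved under pics/ and viewed, and the job is handed in when it is done.

Besides the shell and the picture viewer there is one more tool, called in YAML: its name, and indented under it one key for each argument. step_arm: Moves the arm, as the interface text tells. Its arguments: {"type":"object","properties":{"commands":{"type":"string"},"jaw":{"type":"number"},"grip_force":{"type":"number"}},"required":["commands"]}

```bash
mkdir -p pics; cat > h.py <<'E'
from station import *
import numpy as np, cv2, json
def save(p,n): cv2.imwrite('pics/'+n+'.png',cv2.cvtColor(p['frame'],cv2.COLOR_RGB2BGR))
def K(p):
    h,w=p['frame'].shape[:2]; f=h/2/np.tan(np.radians(p['fovy'])/2)
    return np.array([[f,0,p['cx']],[0,f,p['cy']],[0,0,1.]])
def cam(p):
    return cv2.Rodrigues(np.array(p['rvec'],float))[0],np.array(p['tvec'],float).ravel()
def back(p,px,z):
    R,t=cam(p); d=R.T@np.linalg.inv(K(p))@np.array([px[0],px[1],1.]); c=-R.T@t
    return c+d*(z-c[2])/d[2]
def proj(p,X):
    R,t=cam(p); return cv2.projectPoints(np.atleast_2d(np.array(X,float)),R,t,K(p),None)[0].reshape(-1,2)
E
python3 - <<'E'
from h import *
s=get_state();print(s)
for n in ['scene','top']:
    p=grab_frame(n); save(p,n+'0'); print(n,{k:v for k,v in p.items() if k!='frame'})
    for o in ['stand','spacer_top','bolt_knob','carrier_top','steel_tray','pile_3','timer','vial_red']:
        print(o,[(np.round(r['pixel'],1).tolist(),round(r['conf'],2)) for r in recognise(p,o)])
E
```

```text
{'t': 0.0, 'q': array([ 1.57813450e+00,  3.59387751e-01,  1.10706056e-02, -3.57583272e-04,
       -1.22410270e+00, -2.88121341e-01]), 'qd': array([-4.63584964e-05, -1.30985128e-03,  1.26625458e-03, -1.74280117e-03,
        2.77386258e-04, -1.63995479e-03]), 'joint_efforts': array([-8.63951955e-04, -5.82716918e+01,  2.93047106e+01,  6.99704289e+00,
        6.87337102e-03, -1.72168834e-04]), 'eef_pos': array([0.1869302 , 0.64813611, 0.25062587]), 'ee_rot': array([ 3.13994053e+00, -1.39074948e-04, -2.80904825e-01]), 'force': array([-1.43620268, -0.3036337 ,  0.1707099 ]), 'moment': array([-0.00562046, -0.03717771, -0.01983571]), 'width': 0.08779051817318985}
scene {'fovy': 44.39592268975645, 'cx': 249.4255546201237, 'cy': 191.35349244010177, 'rvec': array([ 1.82236719, -0.97164237,  0.64210559]), 'tvec': array([-0.33883952,  0.29152161,  0.99799742]), 'shot': 1}
stand [([331.7, 266.1], 0.8)]
spacer_top [([301.5, 239.8], 0.76), ([239.9, 239.7], 0.63)]
bolt_knob [([144.0, 191.4], 0.71), ([328.9, 233.1], 0.69), ([315.3, 197.1], 0.51)]
carrier_top [([330.1, 266.0], 0.63), ([295.6, 251.8], 0.59)]
steel_tray [([162.5, 208.8], 0.61)]
pile_3 [([345.5, 268.6], 0.47), ([347.5, 272.0], 0.43)]
timer [([145.2, 193.5], 0.94)]
vial_red [([378.6, 234.9], 0.69)]
top {'fovy': 55.363162015379096, 'cx': 254.90849385134564, 'cy': 192.51664494227037, 'rvec': array([ 2.1233911 , -2.15776979,  0.13637208]), 'tvec': array([0.00747073, 0.60820861, 1.0254331 ]), 'shot': 2}
stand [([354.5, 207.2], 0.63)]
spacer_top [([338.2, 228.4], 0.93), ([272.7, 235.5], 0.64)]
bolt_knob [([357.6, 202.8], 0.52)]
carrier_top []
steel_tray [([379.8, 163.2], 0.66), ([174.7, 240.1], 0.64), ([351.9, 214.7], 0.49)]
pile_3 [([376.9, 220.1], 0.84)]
timer [([131.7, 225.0], 0.82)]
vial_red [([377.7, 220.6], 0.18)]
```

View pics/scene0.png

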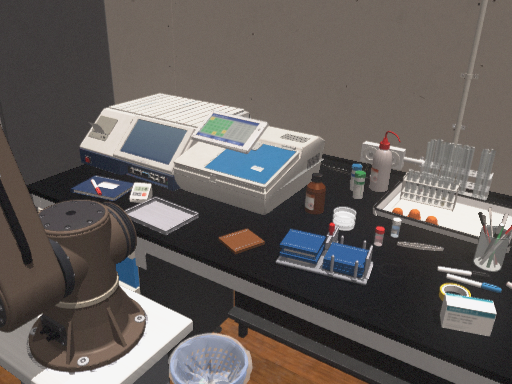

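View pics/top0.png

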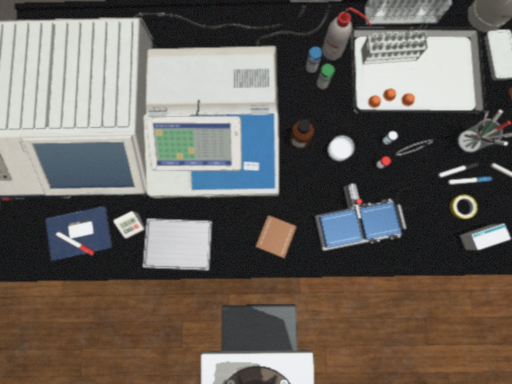

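```bash
python3 - <<'E'
from h import *
p=grab_frame('top'); q=grab_frame('scene')
print(proj(p,[[0.187,.649,.25],[0,0,0],[.6,0,0],[.6,-.3,0]]))
c=p['frame'][170:260,300:420]; cv2.imwrite('pics/topc.png',cv2.cvtColor(cv2.resize(c,None,fx=6,fy=6,interpolation=cv2.INTER_CUBIC),cv2.COLOR_RGB2BGR))
c=q['frame'][205:295,260:390]; cv2.imwrite('pics/scc.png',cv2.cvtColor(cv2.resize(c,None,fx=6,fy=6,interpolation=cv2.INTER_CUBIC),cv2.COLOR_RGB2BGR))
print(back(p,(338.2,228.4),.06),back(p,(357.6,202.8),.08),back(p,(381,220),.048))
for z,c in [(.016,[(145,220),(211,221),(210,269),(144,267)])]:
  for u in c: print(back(p,u,z))
E
```

```text
[[-36.70851121 371.92202323]
 [257.57490409 409.59511248]
 [254.42254248 197.24424589]
 [353.63528715 195.57039201]]
[ 0.49945048 -0.236232    0.06      ] [ 0.56902191 -0.28940251  0.08      ] [ 0.52196093 -0.3618721   0.048     ]
[0.53512928 0.32665745 0.016     ]
[0.52901103 0.12969943 0.016     ]
[0.3892738 0.1323237 0.016    ]
[0.39769747 0.32577212 0.016     ]
```

View pics/topc.png

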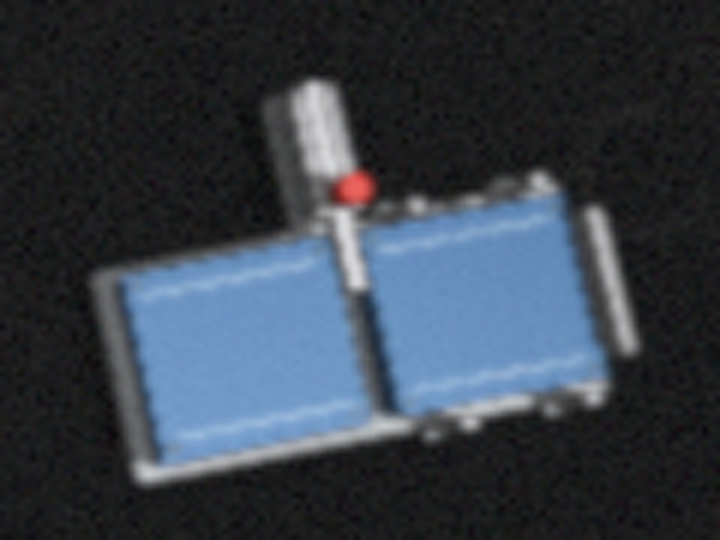

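View pics/scc.png

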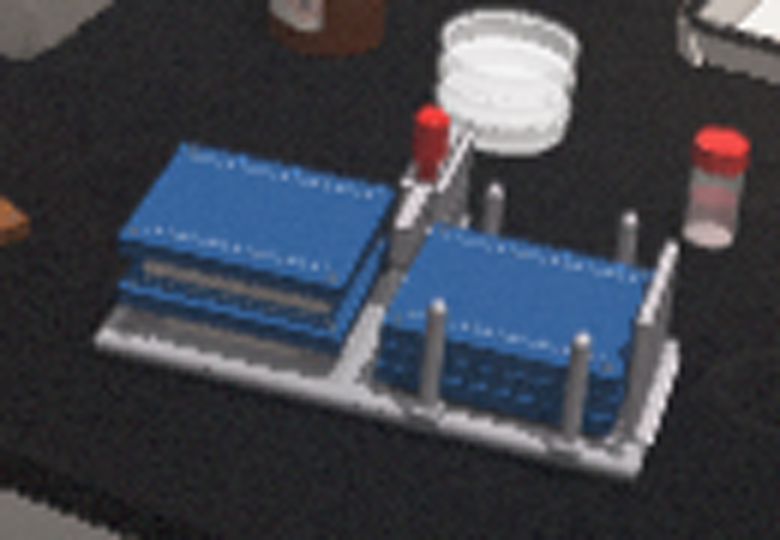

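```bash
cat > fit.py <<'E'
from h import *
from scipy.optimize import least_squares
p=grab_frame('top'); q=grab_frame('scene')
T=[((45,108,60),(122,283)),((45,8,60),(325,240)),((-45,8,60),(368,420)),((-45,108,60),(158,465)),
((45,-8,48),(365,238)),((45,-108,48),(563,195)),((-45,-108,48),(607,382)),((-45,-8,48),(394,412)),((53,118,12),(95,275)),((-53,118,12),(140,483))]
S=[((45,108,60),(185,147)),((45,8,60),(393,190)),((-45,8,60),(332,290)),((-45,108,60),(120,240)),((-45,-108,48),(625,375)),((-45,-8,48),(382,312)),
((-53,118,12),(98,338)),((-53,-118,12),(638,472))]
def W(a,l):
    c,s=np.cos(a[2]),np.sin(a[2]); l=np.atleast_2d(l)/1000.
    return np.c_[a[0]+c*l[:,0]-s*l[:,1],a[1]+s*l[:,0]+c*l[:,1],l[:,2]]
def res(a,which=3):
    r=[]
    if which&1: r.append(proj(p,W(a,[l for l,_ in T]))-(np.array([u for _,u in T])/6+[300,170]-.42))
    if which&2: r.append(proj(q,W(a,[l for l,_ in S]))-(np.array([u for _,u in S])/6+[260,205]-.42))
    return np.vstack(r)
for w in (1,2,3):
    f=least_squares(lambda a:res(a,w).ravel(),[.51,-.3,.18],loss='soft_l1')
    print(w,f.x,np.degrees(f.x[2])); 
print(np.round(res(f.x),1).tolist())
k=back(p,np.array([355,188])/6+[300,170]-.42,.091);c,s=np.cos(f.x[2]),np.sin(f.x[2]);d=k[:2]-f.x[:2];print('knob local',c*d[0]+s*d[1],-s*d[0]+c*d[1])
E
python3 fit.py
```

```text
1 [ 0.51001503 -0.30087989  0.17011026] 9.746599874291553
2 [ 0.50588606 -0.3043256   0.1951289 ] 11.18006243865088
3 [ 0.50949731 -0.30244568  0.17952239] 10.285875362262852
[[0.7, -0.5], [1.3, -0.1], [1.6, 1.2], [1.7, 0.6], [-1.0, -0.5], [-0.0, -0.1], [0.5, -0.4], [1.6, 1.5], [-1.3, 0.1], [-1.0, 0.9], [0.1, -1.4], [1.2, -0.9], [2.2, -1.0], [-0.1, -1.3], [-0.6, -0.3], [-0.3, 0.8], [-1.9, -1.2], [-1.0, -1.4]]
knob local 0.0647259932537095 0.0009902431655679726
```

```bash
cat >> h.py <<'E'
from scipy.spatial.transform import Rotation as Ro
def plan(way,start=None,maxmm=58,maxr=.18):
    """way: list of (x,y,z,yaw) tool-down; prints rows rounded"""
    if start is None:
        s=get_state(); P=np.array(s['eef_pos']); yaw=s['ee_rot'][2]
    else: P=np.array(start[:3]); yaw=start[3]
    rows=[]
    for w in way:
        d=np.array(w[:3])-P; dy=(w[3]-yaw+np.pi)%(2*np.pi)-np.pi
        n=max(1,int(np.ceil(max(np.linalg.norm(d)*1000/maxmm,abs(dy)/maxr))))
        for i in range(n):
            y=yaw+dy*i/n
            v=d/n*1000; c,s_=np.cos(y),np.sin(y)
            rows.append([c*v[0]+s_*v[1],s_*v[0]-c*v[1],-v[2],0,0,-dy/n])
        P=np.array(w[:3]); yaw=yaw+dy
    for i in range(0,len(rows),8):
        print('; '.join('%.1f %.1f %.1f 0 0 %.3f'%(r[0],r[1],r[2],r[5]) for r in rows[i:i+8]))
E
python3 - <<'E'
from h import *
p=grab_frame('wrist'); print(p['tool_from_camera'],p['fovy'])
plan([(.44,.25,.26,-.281),(.47,-.29,.26,-1.39)])
E
```

```text
[[ 9.46165595e-05 -9.68820958e-01 -2.47761866e-01  6.59677601e-02]
 [ 9.99999714e-01 -9.43281150e-05  7.50735334e-04 -3.41338077e-04]
 [-7.50699035e-04 -2.47761866e-01  9.68820672e-01 -1.32785090e-01]
 [ 0.00000000e+00  0.00000000e+00  0.00000000e+00  1.00000000e+00]] 66.26672889294366
39.3 34.8 -0.9 0 0 0.000; 39.3 34.8 -0.9 0 0 0.000; 39.3 34.8 -0.9 0 0 0.000; 39.3 34.8 -0.9 0 0 0.000; 39.3 34.8 -0.9 0 0 0.000; 39.3 34.8 -0.9 0 0 0.000; 39.3 34.8 -0.9 0 0 0.000; 39.3 34.8 -0.9 0 0 0.000
39.3 34.8 -0.9 0 0 0.000; 17.9 51.1 -0.0 0 0 0.111; 23.4 48.8 -0.0 0 0 0.111; 28.7 45.9 -0.0 0 0 0.111; 33.6 42.4 -0.0 0 0 0.111; 38.0 38.4 -0.0 0 0 0.111; 42.1 34.0 -0.0 0 0 0.111; 45.6 29.1 -0.0 0 0 0.111
48.5 23.9 -0.0 0 0 0.111; 50.9 18.4 -0.0 0 0 0.111; 52.6 12.7 -0.0 0 0 0.111
```

step_arm:
  commands: "39 35 -1 0 0 0; 39 35 -1 0 0 0; 39 35 -1 0 0 0; 39 35 -1 0 0 0; 39 35 -1 0 0 0; 39 35 -1 0 0 0; 39 35 -1 0 0 0; 39 35 -1 0 0 0"

```text
t: 2.15
eef_pos: [0.4099, 0.2916, 0.26]
ee_rot: [-3.141, -0.0, -0.28]
force: [-0.2, 0.1, 0.1]
width: 0.0875
```

step_arm:
  commands: "39 35 0 0 0 0; 18 51 0 0 0 0.11; 23 49 0 0 0 0.11; 29 46 0 0 0 0.11; 34 42 0 0 0 0.11; 38 38 0 0 0 0.11; 42 34 0 0 0 0.11; 46 29 0 0 0 0.11"

```text
t: 3.15
eef_pos: [0.4602, -0.1312, 0.2601]
ee_rot: [-3.141, -0.001, -1.054]
force: [1.0, 0.8, 0.3]
width: 0.0876
```

step_arm:
  commands: "48 24 0 0 0 0.11; 51 18 0 0 0 0.11; 53 13 0 0 0 0.12; 0 0 0 0 0 0; 0 0 0 0 0 0"
  jaw: 0

```text
t: 3.78
eef_pos: [0.47, -0.2916, 0.2593]
ee_rot: [3.141, 0.0, -1.391]
force: [-0.1, 0.2, -0.2]
width: 0.0432
```

```bash
cat >> h.py <<'E'
def wrist():
    s=get_state(); p=grab_frame('wrist'); M=np.array(p['tool_from_camera'])
    R=Ro.from_euler('xyz',s['ee_rot']).as_matrix(); 
    Rc=R@M[:3,:3]; c=s['eef_pos']+R@M[:3,3]
    p['rvec']=cv2.Rodrigues(Rc.T)[0].ravel(); p['tvec']=-Rc.T@c
    return s,p
E
python3 - <<'E'
from h import *
s,p=wrist(); print(s['t'],s['eef_pos'],s['ee_rot'],s['q']); save(p,'w1')
E
```

```text
3.775 [ 0.47003536 -0.29157831  0.25931691] [ 3.14120231e+00  3.71439981e-04 -1.39130823e+00] [-2.01262894e-01  1.53830516e-01 -2.47025441e-01 -2.16935085e-04
 -1.17044080e+00  3.80835660e-01]
```

View pics/w1.png

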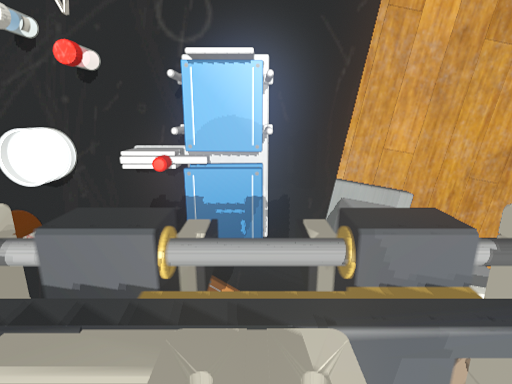

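```bash
python3 - <<'E'
from h import *
im=cv2.imread('pics/w1.png')[40:245,110:285]
cv2.imwrite('pics/w1c.png',cv2.resize(im,None,fx=3.4,fy=2.9,interpolation=cv2.INTER_CUBIC) if 0 else cv2.resize(im,None,fx=2.9,fy=2.9,interpolation=cv2.INTER_CUBIC))
E
```

```text
(no output)
```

View pics/w1c.png

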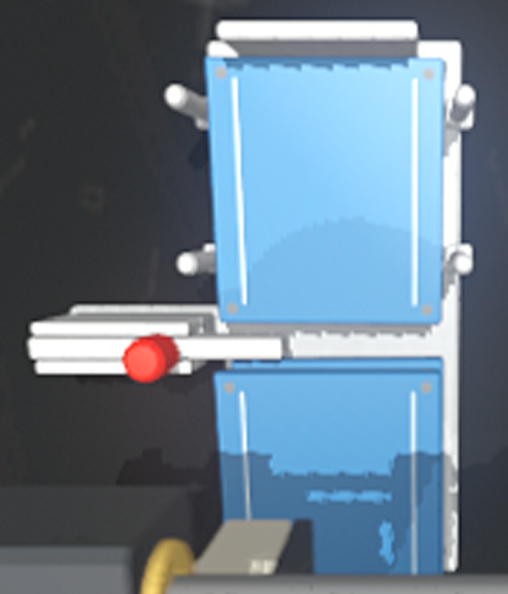

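```bash
cat > fitw.py <<'E'
from h import *
from scipy.optimize import least_squares
s,p=wrist()
def W(a,l):
    c,s=np.cos(a[2]),np.sin(a[2]); l=np.atleast_2d(l)/1000.
    return np.c_[a[0]+c*l[:,0]-s*l[:,1],a[1]+s*l[:,0]+c*l[:,1],l[:,2]]
def loc(a,P):
    d=P[:2]-a[:2]; c,s=np.cos(a[2]),np.sin(a[2]); return np.array([c*d[0]+s*d[1],-s*d[0]+c*d[1]])*1000
D=[((35,-110,70),(217,38)),((-35,-110,70),(417,38)),((52,-92,68),(176,96)),((-52,-92,68),(464,96)),((52,-33,68),(188,264)),((-52,-33,68),(461,262)),((-53,-118,12),(462,41))]
pix=lambda u:np.array(u)/2.9+[110,40]-.33
f=least_squares(lambda a:(proj(p,W(a,[l for l,_ in D]))-pix([u for _,u in D])).ravel(),[.51,-.3,.18])
a=f.x; print(a,np.degrees(a[2])); print(np.round(f.fun,1))
print('pile',[loc(a,back(p,pix(u),.048)).round(1) for u in [(206,58),(444,58),(440,323),(219,326)]])
print('top',[loc(a,back(p,pix(u),.060)).round(1) for u in [(214,373),(442,370)]])
print('knob',loc(a,back(p,pix((147,360)),.091)),'tip',loc(a,back(p,pix((284,349)),.058)))
E
python3 fitw.py
```

```text
[ 0.50957574 -0.30182332  0.18700044] 10.714335725183957
[-0.2  0.2  0.1 -0.2 -1.  -0.3  0.6 -1.  -0.8  0.   1.3  0.1  0.   1.5]
pile [array([  44.2, -107.6]), array([ -44.8, -107.1]), array([-43.1,  -8.2]), array([46. , -7.6])]
top [array([46.3,  9.5]), array([-43.6,   8.9])]
knob [62.01314025 -0.68214236] tip [18.55213949  0.46207914]
```

```bash
cat >> h.py <<'E'
A=np.array([.5095,-.302,.184])
def st(x,y,z,yaw=-1.387):
    c,s=np.cos(A[2]),np.sin(A[2]); return (A[0]+(c*x-s*y)/1000,A[1]+(s*x+c*y)/1000,z/1000,yaw)
def lo():
    s=get_state(); d=s['eef_pos'][:2]-A[:2]; c,q=np.cos(A[2]),np.sin(A[2]); return np.array([c*d[0]+q*d[1],-q*d[0]+c*d[1],s['eef_pos'][2]])*1000
E
python3 - <<'E'
from h import *
plan([st(18,0,130),st(18,0,98)],maxmm=50)
E
```

```text
6.0 -18.2 43.2 0 0 -0.001; 6.1 -18.2 43.2 0 0 -0.001; 6.1 -18.1 43.2 0 0 -0.001; 0.0 -0.0 32.0 0 0 -0.000
```

step_arm:
  commands: "6 -18 43 0 0 0; 6 -18 43 0 0 0; 6 -18 43 0 0 0; 0 0 16 0 0 0; 0 0 16 0 0 0; 0 0 0 0 0 0"
  jaw: 0

```text
t: 4.62
eef_pos: [0.5262, -0.299, 0.0985]
ee_rot: [3.141, 0.0, -1.39]
force: [-0.1, -0.4, 0.1]
width: 0.0002
```

step_arm:
  commands: "0 -6 0 0 0 0; 0 -6 0 0 0 0; 0 -6 0 0 0 0; 0 -6 0 0 0 0; 0 -6 0 0 0 0; 0 -6 0 0 0 0; 0 -6 0 0 0 0; 0 0 0 0 0 0"

```text
t: 5.62
eef_pos: [0.5687, -0.2918, 0.0984]
ee_rot: [-3.141, -0.0, -1.391]
force: [0.1, 0.8, 0.1]
width: 0.0001
```

```bash
python3 - <<'E'
from h import *
print(lo(),get_state()['force'],get_state()['width'])
s,p=wrist(); cv2.imwrite('pics/w2.png',cv2.cvtColor(p['frame'],cv2.COLOR_RGB2BGR))
E
```

```text
[60.05416652 -0.82066446 98.36971534] [0.13586882 0.7557649  0.11406454] 0.0001314452212862479
```

View pics/w2.png

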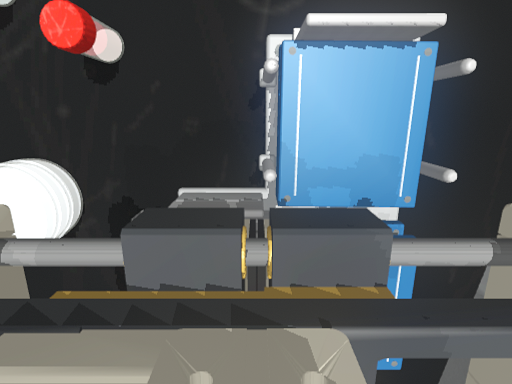

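step_arm:
  commands: "0 -4 0 0 0 0; 0 -3 0 0 0 0; 0 -2 0 0 0 0"

```text
t: 6.05
eef_pos: [0.5768, -0.2903, 0.0984]
ee_rot: [3.141, 0.0, -1.391]
force: [-2.3, -0.9, -0.1]
width: 0.0003
```

step_arm:
  commands: "0 -2 0 0 0 0"

```text
t: 6.18
eef_pos: [0.5788, -0.2899, 0.0984]
ee_rot: [3.141, 0.0, -1.391]
force: [-1.8, -0.4, -0.2]
width: -0.0
```

step_arm:
  commands: "0 -2 0 0 0 0"

```text
t: 6.3
eef_pos: [0.5808, -0.2896, 0.0984]
ee_rot: [3.141, 0.0, -1.391]
force: [-1.5, 0.1, 0.1]
width: 0.0003
```

step_arm:
  commands: "0 -2 0 0 0 0; 0 -1 0 0 0 0"

```text
t: 6.55
eef_pos: [0.5834, -0.2891, 0.0984]
ee_rot: [3.141, 0.0, -1.391]
force: [-4.2, -0.9, -0.9]
width: 0.0003
```

step_arm:
  commands: "0 -2 0 0 0 0"

```text
t: 6.68
eef_pos: [0.5837, -0.289, 0.0983]
ee_rot: [3.138, 0.001, -1.391]
force: [-11.3, -2.6, 4.9]
width: 0.0006
```

step_arm:
  commands: "0 -2 0 0 0 0"

```text
t: 6.8
eef_pos: [0.5839, -0.2889, 0.0982]
ee_rot: [3.134, 0.002, -1.391]
force: [-17.5, -4.5, 8.8]
width: 0.0007
```

step_arm:
  commands: "0 15 0 0 0 0; 0 30 -20 0 0 0; 0 27 -20 0 0 0; -30 4 0 0 0 0; -52 0 0 0 0 0; -50 0 0 0 0 0; 0 0 0 0 0 0"
  jaw: 40

```text
t: 7.68
eef_pos: [0.4896, -0.1697, 0.1395]
ee_rot: [-3.138, -0.0, -1.387]
force: [0.3, -0.6, 0.8]
width: 0.0402
```

```bash
python3 - <<'E'
from h import *
print(lo(),get_state()['force'],get_state()['width'])
s,p=wrist(); cv2.imwrite('pics/w3.png',cv2.cvtColor(p['frame'],cv2.COLOR_RGB2BGR))
p=grab_frame('top');c=p['frame'][170:260,300:420]; cv2.imwrite('pics/t3.png',cv2.cvtColor(cv2.resize(c,None,fx=6,fy=6,interpolation=cv2.INTER_CUBIC),cv2.COLOR_RGB2BGR))
E
```

```text
[  4.6159096  133.72667552 139.51109018] [ 0.26263606 -0.56675655  0.82025321] 0.0401503159097741
```

View pics/w3.png

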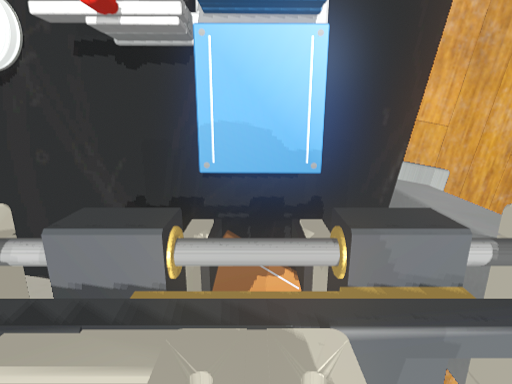

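View pics/t3.png

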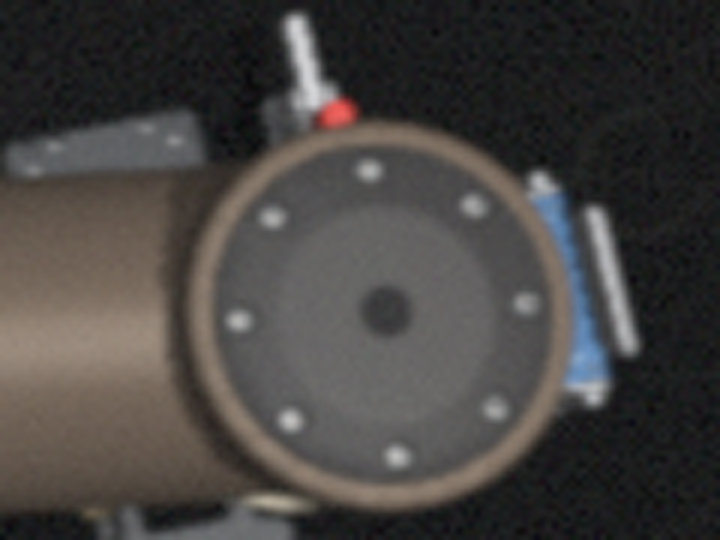

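```bash
python3 - <<'E'
from h import *
s,p=wrist()
def L(P):
    d=P[:2]-A[:2]; c,q=np.cos(A[2]),np.sin(A[2]); return (np.array([c*d[0]+q*d[1],-q*d[0]+c*d[1]])*1000).round(1)
for u in [(194.5,24),(328,23.5),(321.5,172.5),(200.5,172.5)]: print(L(back(p,u,.06)))
E
```

```text
[44.9  7.7]
[-41.9   7.7]
[-42.9 106. ]
[ 45.7 105.9]
```

step_arm:
  commands: "0 4 20 0 0 0; 0 0 20 0 0 0; 0 0 20 0 0 0; 0 0 0 0 0 0"

```text
t: 8.32
eef_pos: [0.4846, -0.1738, 0.0772]
ee_rot: [3.139, 0.0, -1.393]
force: [-0.9, 0.6, -0.1]
width: 0.0402
```

step_arm:
  commands: "5 0 0 0 0 0; 4 0 0 0 0 0; 3 0 0 0 0 0; 3 0 0 0 0 0; 3 0 0 0 0 0; 0 0 0 0 0 0"

```text
t: 9.07
eef_pos: [0.4887, -0.1908, 0.0786]
ee_rot: [-3.141, -0.0, -1.391]
force: [0.1, 0.2, 0.2]
width: 0.0401
```

```bash
python3 - <<'E'
from h import *
print(lo(),get_state()['force'],get_state()['ee_rot'])
s,p=wrist(); cv2.imwrite('pics/w4.png',cv2.cvtColor(p['frame'],cv2.COLOR_RGB2BGR))
p=grab_frame('scene');c=p['frame'][175:295,230:390]; cv2.imwrite('pics/s4.png',cv2.cvtColor(cv2.resize(c,None,fx=5,fy=5,interpolation=cv2.INTER_CUBIC),cv2.COLOR_RGB2BGR))
E
```

```text
[ -0.13704177 113.15231842  78.61766693] [0.13217273 0.15575345 0.16873338] [-3.14145536e+00 -1.95890389e-04 -1.39086820e+00]
```

View pics/w4.png

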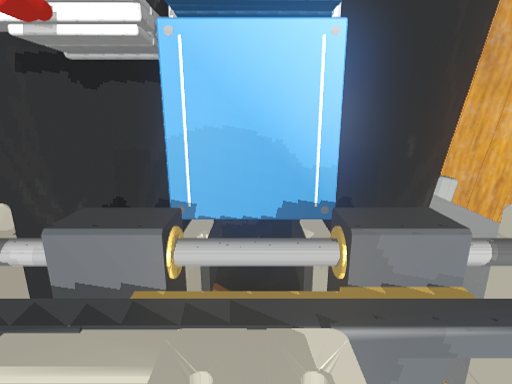

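View pics/s4.png

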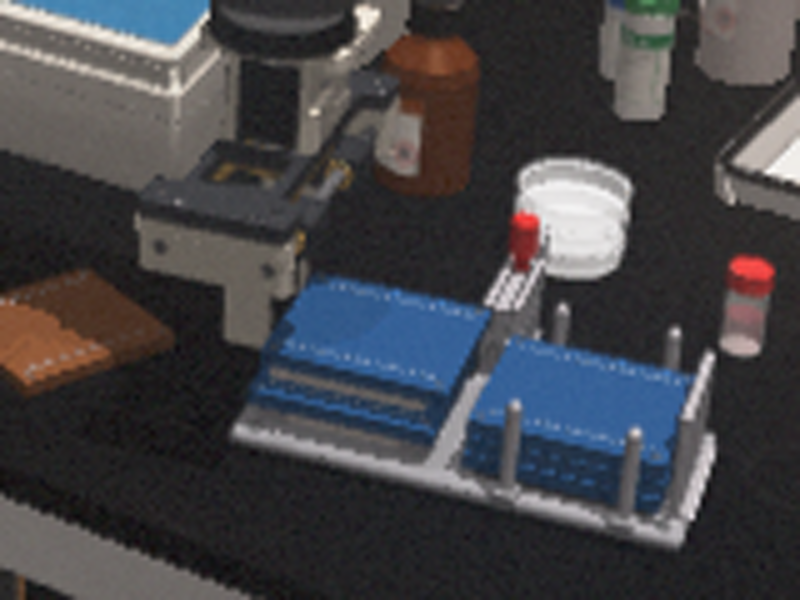

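step_arm:
  commands: "4 0 0 0 0 0; 4 0 0 0 0 0; 4 0 0 0 0 0; 4 0 0 0 0 0; 4 0 0 0 0 0; 0 0 0 0 0 0"

```text
t: 9.93
eef_pos: [0.4923, -0.2107, 0.0786]
ee_rot: [-3.141, -0.0, -1.391]
force: [0.6, 0.8, -0.4]
width: 0.0401
```

```bash
python3 - <<'E'
from h import *
print(lo(),get_state()['force'])
s,p=wrist(); cv2.imwrite('pics/w5.png',cv2.cvtColor(p['frame'],cv2.COLOR_RGB2BGR))
p=grab_frame('scene');c=p['frame'][175:295,230:390]; cv2.imwrite('pics/s5.png',cv2.cvtColor(cv2.resize(c,None,fx=5,fy=5,interpolation=cv2.INTER_CUBIC),cv2.COLOR_RGB2BGR))
E
```

```text
[-0.20418184 92.91989564 78.58244783] [ 0.64923896  0.79021655 -0.36747341]
```

View pics/w5.png

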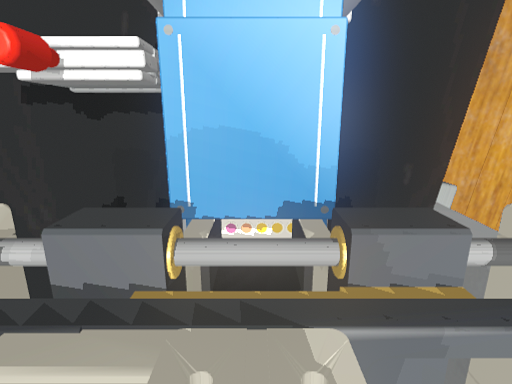

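View pics/s5.png

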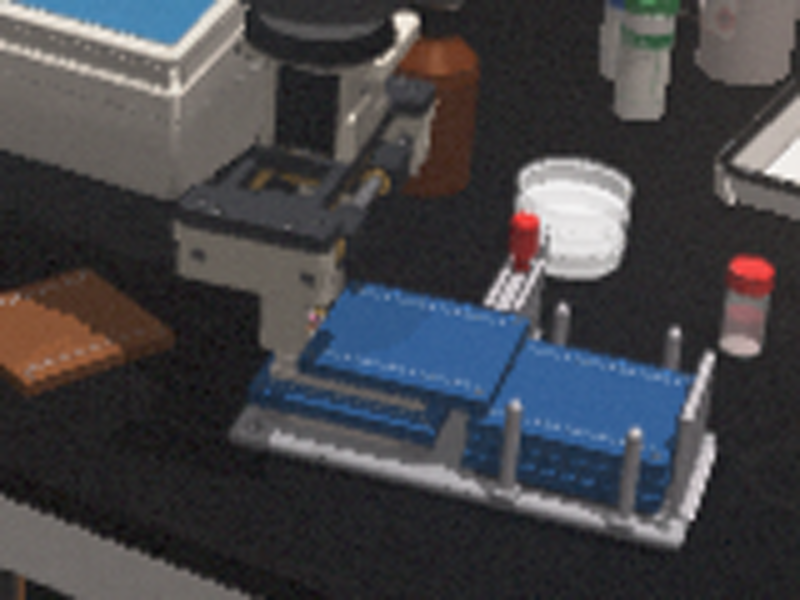

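step_arm:
  commands: "4 0 0 0 0 0; 4 0 0 0 0 0; 4 0 0 0 0 0; 4 0 0 0 0 0; 4 0 0 0 0 0; 4 0 0 0 0 0; 4 0 0 0 0 0; 4 0 0 0 0 0"

```text
t: 11.02
eef_pos: [0.498, -0.242, 0.0786]
ee_rot: [-3.142, -0.0, -1.391]
force: [-1.5, 1.5, 2.8]
width: 0.0401
```

step_arm:
  commands: "4 0 0 0 0 0; 4 0 0 0 0 0; 4 0 0 0 0 0; 4 0 0 0 0 0; 4 0 0 0 0 0; 4 0 0 0 0 0; 0 0 0 0 0 0"

```text
t: 11.9
eef_pos: [0.5024, -0.2658, 0.0786]
ee_rot: [-3.141, -0.0, -1.391]
force: [0.1, -0.3, 0.3]
width: 0.0398
```

```bash
python3 - <<'E'
from h import *
print(lo(),get_state()['force'])
s,p=wrist(); cv2.imwrite('pics/w6.png',cv2.cvtColor(p['frame'],cv2.COLOR_RGB2BGR))
p=grab_frame('scene');c=p['frame'][175:295,230:390]; cv2.imwrite('pics/s6.png',cv2.cvtColor(cv2.resize(c,None,fx=5,fy=5,interpolation=cv2.INTER_CUBIC),cv2.COLOR_RGB2BGR))
E
```

```text
[-0.37175992 36.92998794 78.64421804] [ 0.08841594 -0.30548712  0.33203424]
```

View pics/w6.png

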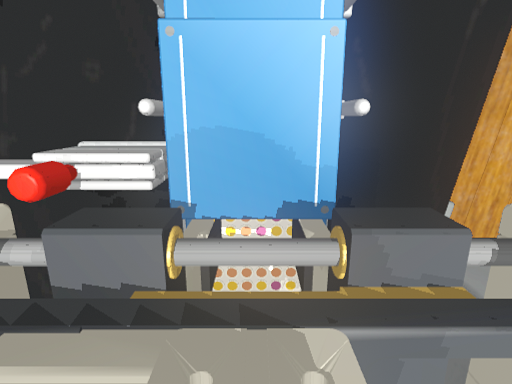

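View pics/s6.png

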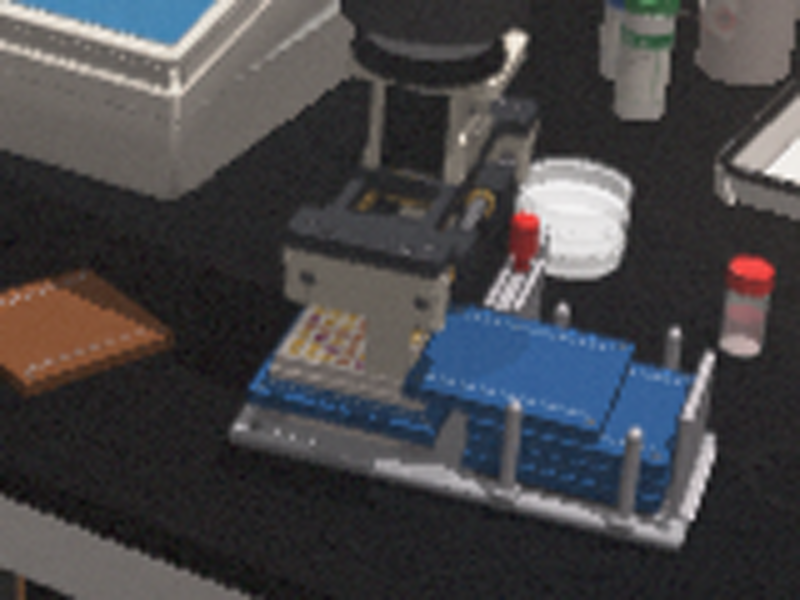

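step_arm:
  commands: "4 0 0 0 0 0; 4 0 0 0 0 0; 4 0 0 0 0 0; 4 0 0 0 0 0; 4 0 0 0 0 0; 4 0 0 0 0 0; 4 0 0 0 0 0; 4 0 0 0 0 0"

```text
t: 13.0
eef_pos: [0.508, -0.2971, 0.0786]
ee_rot: [3.142, 0.0, -1.391]
force: [-0.1, 1.4, 0.4]
width: 0.0398
```

step_arm:
  commands: "2 0 0 0 0 0; 2 0 0 0 0 0; 1 0 0 0 0 0"

```text
t: 13.38
eef_pos: [0.5088, -0.3018, 0.0786]
ee_rot: [3.142, -0.0, -1.391]
force: [0.0, 0.1, 0.1]
width: 0.0399
```

```bash
python3 - <<'E'
from h import *
print(lo(),get_state()['force'])
s,p=wrist(); cv2.imwrite('pics/w7.png',cv2.cvtColor(p['frame'],cv2.COLOR_RGB2BGR))
p=grab_frame('scene');c=p['frame'][175:295,230:390]; cv2.imwrite('pics/s7.png',cv2.cvtColor(cv2.resize(c,None,fx=5,fy=5,interpolation=cv2.INTER_CUBIC),cv2.COLOR_RGB2BGR))
E
```

```text
[-0.66101313  0.2943912  78.556224  ] [0.04944351 0.09672497 0.05005338]
```

View pics/w7.png

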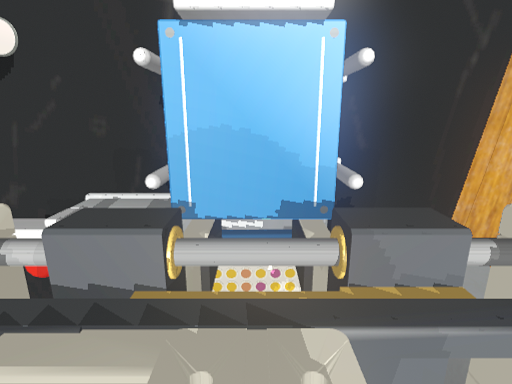

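View pics/s7.png

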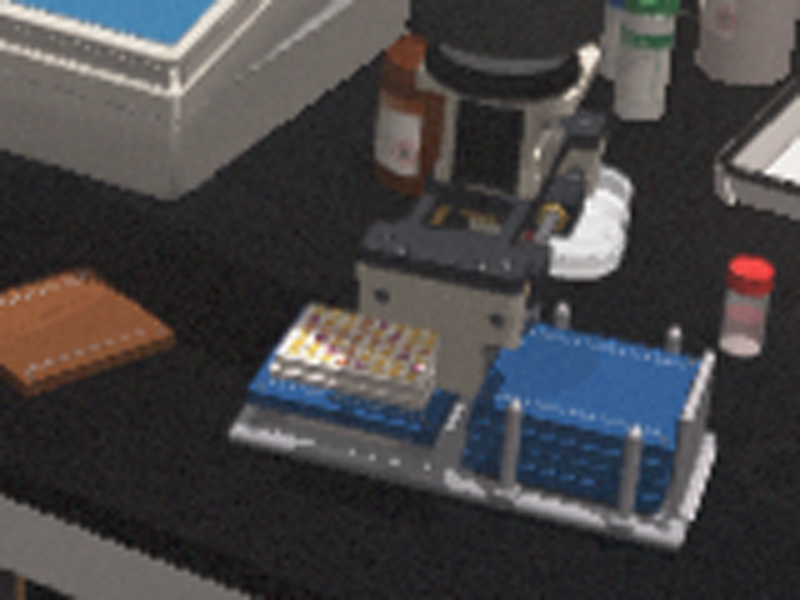

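step_arm:
  commands: "1 0 0 0 0 0; 1 0 0 0 0 0"

```text
t: 13.72
eef_pos: [0.5089, -0.3024, 0.0784]
ee_rot: [3.141, 0.002, -1.391]
force: [-1.7, 12.5, 4.0]
width: 0.0399
```

step_arm:
  commands: "1 0 0 0 0 0"

```text
t: 13.85
eef_pos: [0.5089, -0.3026, 0.0784]
ee_rot: [3.141, 0.003, -1.391]
force: [-1.3, 17.4, 7.1]
width: 0.0401
```

step_arm:
  commands: "1 0 0 0 0 0"

```text
t: 13.98
eef_pos: [0.5089, -0.3028, 0.0784]
ee_rot: [3.141, 0.004, -1.391]
force: [-2.3, 23.1, 8.6]
width: 0.0399
```

step_arm:
  commands: "-8 0 0 0 0 0; -8 0 -15 0 0 0; -25 0 -30 0 0 0; -45 0 -15 0 0 0; -45 0 0 0 0 0; 0 0 0 0 0 0; 0 0 0 0 0 0"
  jaw: 87.6

```text
t: 14.85
eef_pos: [0.4866, -0.1768, 0.1396]
ee_rot: [-3.14, -0.001, -1.39]
force: [0.4, 0.1, 0.0]
width: 0.0873
```

```bash
python3 - <<'E'
from h import *
print(lo(),get_state()['force'],get_state()['width'])
s,p=wrist(); save(p,'w8')
print(recognise(p,'carrier_top'),recognise(p,'spacer_top'))
cv2.imwrite('pics/w8c.png',cv2.resize(cv2.cvtColor(p['frame'],cv2.COLOR_RGB2BGR)[0:220,140:390],None,fx=2.7,fy=2.7,interpolation=cv2.INTER_CUBIC))
E
```

```text
[  0.38529547 127.26668355 139.60079654] [0.44327338 0.07918088 0.00616327] 0.08727880539733694
[{'pixel': [254.1, 106.6], 'conf': 0.87}] [{'pixel': [238.8, 284.9], 'conf': 0.95}, {'pixel': [253.8, 1.5], 'conf': 0.66}]
```

View pics/w8c.png

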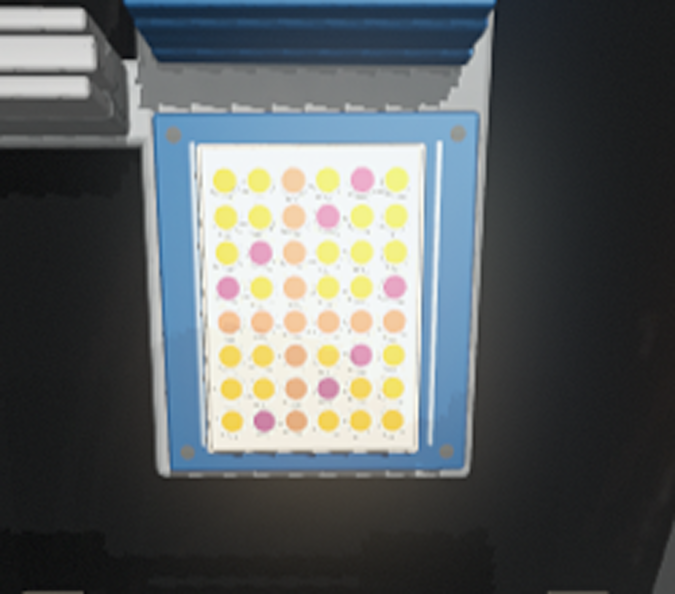

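```bash
python3 - <<'E'
from h import *
s,p=wrist()
def L(P):
    d=P[:2]-A[:2]; c,q=np.cos(A[2]),np.sin(A[2]); return (np.array([c*d[0]+q*d[1],-q*d[0]+c*d[1]])*1000).round(1)
f=lambda u:np.array(u)/2.7+[140,0]-.31
for z,U in ((.05,[(198,144),(424,144),(416,452),(211,450)]),(.036,[(152,113),(480,112),(468,468),(170,470)])):
    X=[L(back(p,f(u),z)) for u in U]; print(X,np.mean(X,0))
E
```

```text
[array([29.2, 18.3]), array([-28.9,  18.6]), array([-29. ,  98.6]), array([28.8, 97.8])] [2.5000e-02 5.8325e+01]
[array([43.2,  7.8]), array([-45.6,   8. ]), array([-46.6, 106. ]), array([ 43.2, 106.1])] [-1.45  56.975]
```

step_arm:
  commands: "35 0 0 0 0 0; 34 0 0 0 0 0; 0 0 30 0 0 0; 0 0 25 0 0 0; 0 0 12 0 0 0; 0 0 5 0 0 0; 0 0 0 0 0 0; 0 0 0 0 0 0"

```text
t: 16.05
eef_pos: [0.499, -0.2447, 0.0674]
ee_rot: [-3.14, -0.001, -1.391]
force: [-0.1, 0.1, 0.1]
width: 0.0872
```

```bash
python3 - <<'E'
from h import *
print(lo(),get_state()['force'],get_state()['ee_rot'])
q=grab_frame('scene');c=q['frame'][175:295,230:390]; cv2.imwrite('pics/s9.png',cv2.cvtColor(cv2.resize(c,None,fx=5,fy=5,interpolation=cv2.INTER_CUBIC),cv2.COLOR_RGB2BGR))
E
```

```text
[ 0.16165486 58.22086197 67.39619327] [-0.14286166  0.1194821   0.11184057] [-3.14031751e+00 -5.36903242e-04 -1.39050573e+00]
```

View pics/s9.png

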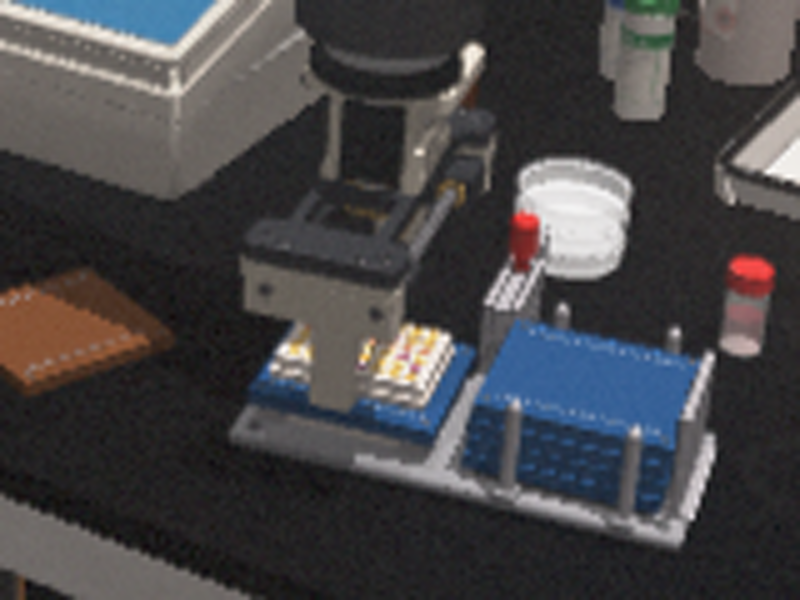

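step_arm:
  commands: "0 0 4 0 0 0; 0 0 0 0 0 0"

```text
t: 16.35
eef_pos: [0.4982, -0.2446, 0.0624]
ee_rot: [3.141, 0.0, -1.391]
force: [-0.3, -0.3, 0.5]
width: 0.0878
```

step_arm:
  commands: "0 0 0 0 0 0; 0 0 0 0 0 0; 0 0 0 0 0 0; 0 0 0 0 0 0; 0 0 0 0 0 0"
  jaw: 58
  grip_force: 18

```text
t: 16.98
eef_pos: [0.4986, -0.2447, 0.0626]
ee_rot: [-3.141, -0.0, -1.391]
force: [0.4, 0.1, -0.6]
width: 0.0617
```

step_arm:
  commands: "0 0 -2 0 0 0; 0 0 -4 0 0 0; 0 0 -6 0 0 0; 0 0 -8 0 0 0; 0 0 -10 0 0 0; 0 0 -10 0 0 0; 0 0 0 0 0 0"

```text
t: 17.85
eef_pos: [0.4991, -0.2448, 0.1038]
ee_rot: [-3.14, -0.001, -1.391]
force: [-0.2, -0.9, -2.0]
width: 0.0617
```

```bash
python3 - <<'E'
from h import *
print(lo(),get_state()['force'],get_state()['moment'],get_state()['ee_rot'])
s,p=wrist(); save(p,'w10')
q=grab_frame('scene');c=q['frame'][175:295,230:390]; cv2.imwrite('pics/s10.png',cv2.cvtColor(cv2.resize(c,None,fx=5,fy=5,interpolation=cv2.INTER_CUBIC),cv2.COLOR_RGB2BGR))
E
```

```text
[  0.26898795  58.15549924 103.75993498] [-0.24486227 -0.94119212 -2.03674746] [ 0.06658936 -0.03363626 -0.01131999] [-3.13956555e+00 -7.28457468e-04 -1.39059215e+00]
```

View pics/s10.png

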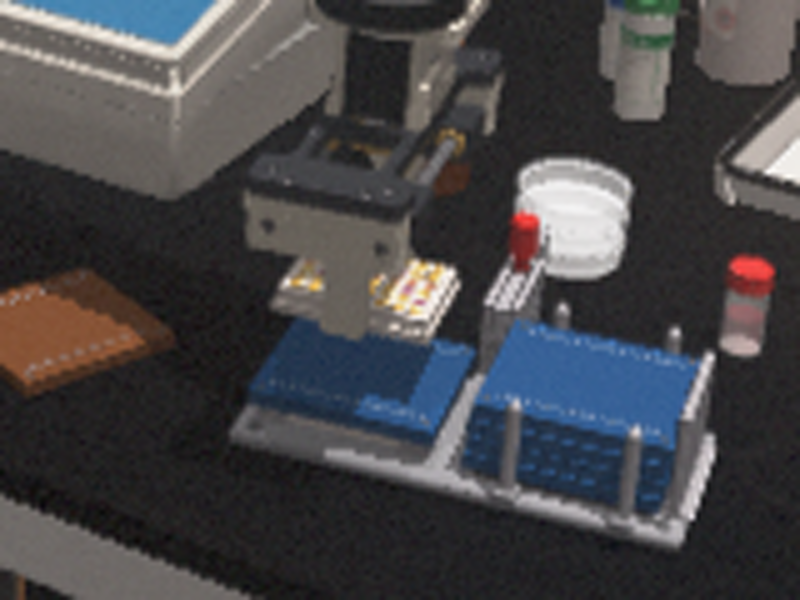

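View pics/w10.png

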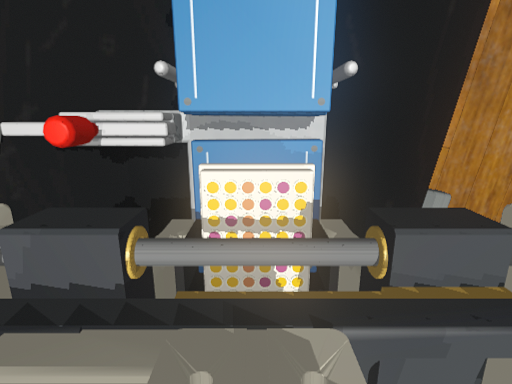

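```bash
python3 - <<'E'
from h import *
p=grab_frame('top')
print(back(p,(210,197),.05),back(p,(210,197),.12))
plan([(.458,.2286,.122,-1.6)],maxmm=27)
E
```

```text
[0.5963978  0.12815542 0.05      ] [0.58708978 0.11848225 0.12      ]
-26.3 -2.5 -1.1 0 0 0.012; -26.3 -2.2 -1.1 0 0 0.012; -26.3 -1.9 -1.1 0 0 0.012; -26.3 -1.6 -1.1 0 0 0.012; -26.4 -1.3 -1.1 0 0 0.012; -26.4 -1.0 -1.1 0 0 0.012; -26.4 -0.7 -1.1 0 0 0.012; -26.4 -0.4 -1.1 0 0 0.012
-26.4 -0.1 -1.1 0 0 0.012; -26.4 0.2 -1.1 0 0 0.012; -26.4 0.6 -1.1 0 0 0.012; -26.4 0.9 -1.1 0 0 0.012; -26.4 1.2 -1.1 0 0 0.012; -26.3 1.5 -1.1 0 0 0.012; -26.3 1.8 -1.1 0 0 0.012; -26.3 2.1 -1.1 0 0 0.012
-26.3 2.4 -1.1 0 0 0.012; -26.2 2.7 -1.1 0 0 0.012
```

step_arm:
  commands: "-8 -1 -4 0 0 0; -16 -2 -6 0 0 0.01; -24 -2 -6 0 0 0.01; -28 -2 -2 0 0 0.015; -30 -2 0 0 0 0.015; -30 -1 0 0 0 0.015; -30 -1 0 0 0 0.015; -30 0 0 0 0 0.015"

```text
t: 19.0
eef_pos: [0.4815, -0.0476, 0.1206]
ee_rot: [3.142, -0.0, -1.486]
force: [0.0, -0.4, -2.8]
width: 0.062
```

step_arm:
  commands: "-30 0 0 0 0 0.015; -30 0 0 0 0 0.015; -30 1 0 0 0 0.015; -30 1 0 0 0 0.015; -30 1 0 0 0 0.015; -30 1 0 0 0 0.01; -28 2 0 0 0 0.01; -22 2 0 0 0 0.01"

```text
t: 20.0
eef_pos: [0.465, 0.182, 0.1206]
ee_rot: [3.142, -0.0, -1.59]
force: [-0.2, 0.9, -1.2]
width: 0.0618
```

```bash
python3 - <<'E'
from h import *
plan([(.458,.2286,.115,-1.6)],maxmm=24)
E
```

```text
-23.2 4.0 2.8 0 0 0.005; -23.2 4.1 2.8 0 0 0.005
```

step_arm:
  commands: "-18 3 0 0 0 0; -12 2 0 0 0 0; -6 1 0 0 0 0; 0 0 0 0 0 0"

```text
t: 20.5
eef_pos: [0.4601, 0.2168, 0.1205]
ee_rot: [3.141, -0.0, -1.591]
force: [-0.7, 0.7, -1.4]
width: 0.0619
```

```bash
python3 - <<'E'
from h import *
s,p=wrist(); print(s['eef_pos'],s['ee_rot'],s['force']); save(p,'w11')
q=grab_frame('scene');c=q['frame'][130:270,70:250]; cv2.imwrite('pics/s11.png',cv2.cvtColor(cv2.resize(c,None,fx=4.2,fy=4.2,interpolation=cv2.INTER_CUBIC),cv2.COLOR_RGB2BGR))
E
```

```text
[0.46008691 0.21675168 0.12048814] [ 3.14140194e+00 -1.93564400e-04 -1.59057507e+00] [-0.71550525  0.69080734 -1.36060345]
```

View pics/w11.png

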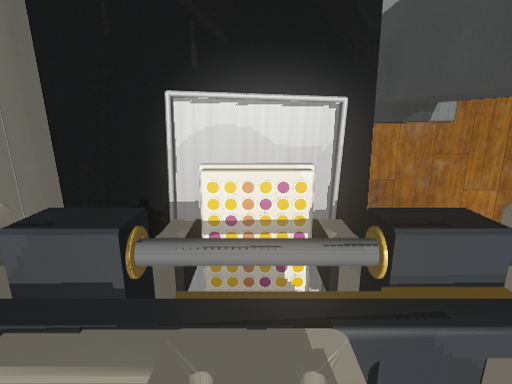

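View pics/s11.png

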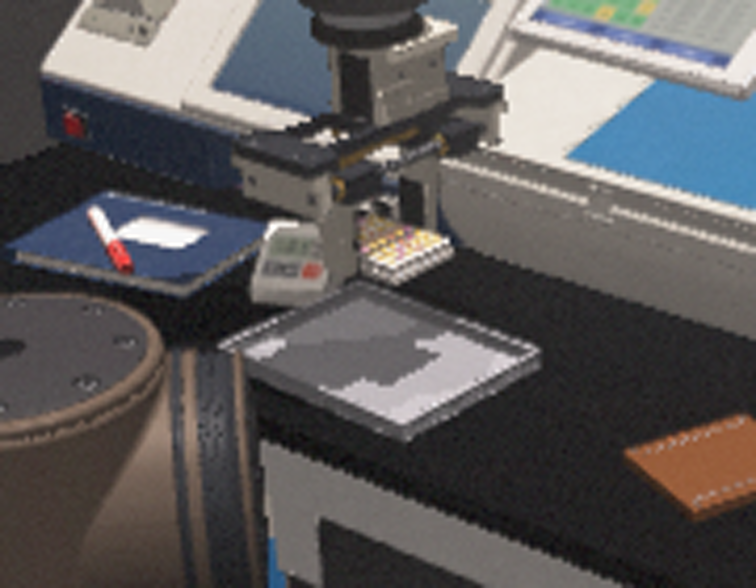

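```bash
python3 - <<'E'
from h import *
s,p=wrist(); a=back(p,(166,93),.016);b=back(p,(346.5,98.5),.016);print(a,b,np.linalg.norm(a-b))
d=(a-b)[:2]; d/=np.linalg.norm(d); n=np.array([-d[1],d[0]]); c=(a+b)[:2]/2+.095*n; print('c',c,np.arctan2(d[1],d[0]))
q=grab_frame('top')
E
```

```text
[0.52741359 0.13191524 0.016     ] [0.38869598 0.13875404 0.016     ] 0.1388860902598434
c [0.46273262 0.2302194 ] -0.04926027089991699
```

step_arm:
  commands: "-6 -1 5 0 0 0.012; -6 -1 10 0 0 0.013; -1 0 15 0 0 0; 0 0 18 0 0 0; 0 0 18 0 0 0; 0 0 12 0 0 0; 0 0 8 0 0 0; 0 0 0 0 0 0"

```text
t: 21.7
eef_pos: [0.4623, 0.2295, 0.034]
ee_rot: [3.141, -0.001, -1.616]
force: [0.3, 0.3, -1.8]
width: 0.0619
```

step_arm:
  commands: "0 0 0 0 0 0"

```text
t: 21.82
eef_pos: [0.4628, 0.23, 0.035]
ee_rot: [-3.141, 0.0, -1.616]
force: [-0.3, -0.2, -1.2]
width: 0.0619
```

step_arm:
  commands: "0 0 2 0 0 0; 0 0 2 0 0 0; 0 0 1 0 0 0; 0 0 0 0 0 0; 0 0 0 0 0 0"

```text
t: 22.45
eef_pos: [0.4626, 0.2298, 0.0296]
ee_rot: [-3.142, 0.0, -1.616]
force: [0.2, 0.3, -1.4]
width: 0.0618
```

step_arm:
  commands: "0 0 0.5 0 0 0; 0 0 0 0 0 0; 0 0 0 0 0 0"

```text
t: 22.82
eef_pos: [0.4626, 0.2297, 0.0291]
ee_rot: [3.142, -0.0, -1.616]
force: [-0.2, 0.9, -0.9]
width: 0.0617
```

step_arm:
  commands: "0 0 0.5 0 0 0; 0 0 0 0 0 0; 0 0 0 0 0 0"

```text
t: 23.2
eef_pos: [0.4626, 0.2298, 0.0286]
ee_rot: [-3.142, 0.0, -1.616]
force: [-0.9, -0.3, 0.4]
width: 0.062
```

step_arm:
  commands: "0 0 0.5 0 0 0; 0 0 0 0 0 0; 0 0 0 0 0 0"

```text
t: 23.58
eef_pos: [0.4626, 0.2298, 0.0286]
ee_rot: [-3.141, 0.0, -1.616]
force: [-2.7, -1.1, 5.4]
width: 0.0615
```

step_arm:
  commands: "0 0 -0.3 0 0 0; 0 0 0 0 0 0; 0 0 0 0 0 0; 0 0 0 0 0 0"
  jaw: 72

```text
t: 24.08
eef_pos: [0.4626, 0.2297, 0.0283]
ee_rot: [3.142, -0.0, -1.616]
force: [1.1, -0.4, -0.2]
width: 0.0723
```

step_arm:
  commands: "0 0 -4 0 0 0; 0 0 -10 0 0 0; 0 0 -20 0 0 0; 0 0 -40 0 0 0; 0 0 -50 0 0 0; -40 0 -30 0 0 0; -50 0 0 0 0 0; 0 0 0 0 0 0"

```text
t: 25.08
eef_pos: [0.4669, 0.3225, 0.1835]
ee_rot: [-3.14, 0.002, -1.614]
force: [0.2, 0.4, -1.1]
width: 0.0723
```

```bash
python3 - <<'E'
from h import *
s,p=wrist(); print(s['t'],s['eef_pos'],s['force']); save(p,'w12')
q=grab_frame('scene');save(q,'s12'); t=grab_frame('top')
r=np.hstack([cv2.resize(q['frame'][155:255,80:240],None,fx=2.4,fy=2.4),cv2.resize(q['frame'][205:305,260:420],None,fx=2.4,fy=2.4)])
b=cv2.resize(t['frame'][170:290,100:420],None,fx=2.4,fy=2.4)
cv2.imwrite('pics/c12.png',cv2.cvtColor(np.vstack([r,b]),cv2.COLOR_RGB2BGR))
E
```

```text
25.075 [0.46690014 0.32246748 0.18354593] [ 0.23361544  0.38045608 -1.0757882 ]
```

View pics/w12.png

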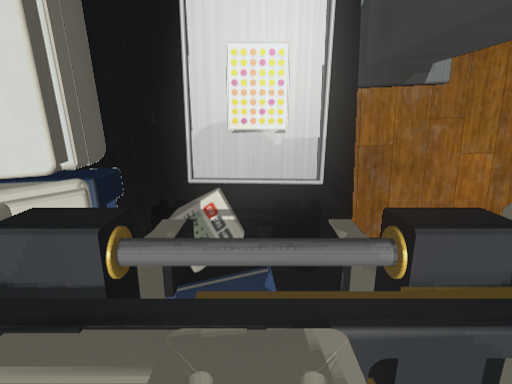

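View pics/c12.png

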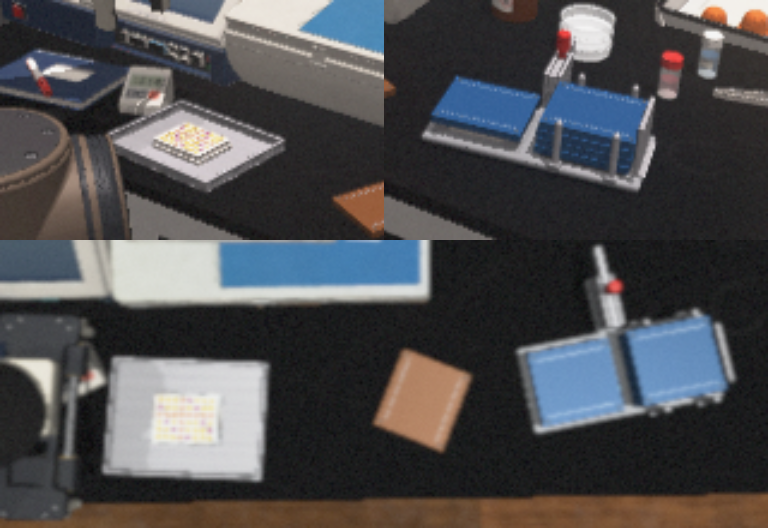

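```bash
python3 - <<'E'
from h import *
print(job_done())
E
```

```text
the job is handed in; nothing more can be done
None
```

I carried out all the steps in the order asked and handed the job in at about 25 s of the 51 s allowed.

- **Bolt:** I pushed the red knob back until it met its hard stop, where the force rose to about 18 N. The wrist picture afterwards shows the blade tip clear of the plates.
- **Spacer:** I pushed the top spacer across with two fingers until it met the end stop, at about 23 N. The pictures show it between the guide pins and lying flat on the pile. The carrier under it stayed put, at about (0, 58) mm in the stand frame.
- **Carrier:** I gripped it at a width of 61.7 mm with 18 N, carried it with the tool kept level, and lowered it in 0.5 mm steps. It touched the tray floor at about 5 N, after which I released it.

The last wrist, scene and top pictures show the carrier flat in the middle of the tray and the lower spacer still in the stand. The timer and the brown plate look undisturbed, and the gripper is well clear of everything.

Two measurements disagreed slightly. The stand fits from different cameras differed by up to about 4 mm and 1.4°, so I used the wrist and top views. The carrier's top measured 58 mm wide in the wrist image against the stated 62 mm, but the gripper's own reading matched 62 mm. I checked the plate's final position only by the contact with the stop and by eye in the pictures, not by a separate measurement.

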